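Lock the jar rack's keeper bar with its drop pin

TASK

Swing the jar rack's keeper bar shut until its end lies fully home in the fork, then lift the big headed pin off its rail hook and push it down through the fork and the bar's end until its head sits flat on the fork. Leave the jars, the hanging ladle and skimmer, the bowl and the sauce bottle where they are.

Things in the scene. Friction and masses are not known exactly. Their poses are not given: they have to be found in the camera images.
- rack: Fixed jar rack: wooden board 220 (x) x 300 (y) x 18 mm with two glass jars on it; a steel keeper bar closes along its front edge. Origin under the board's centre; x points from the robot's side to the rack's back, y along the front from fork to hinge, z up. Hinge axis at x=-70, y=+110 mm (post top 135 mm above the table); fork holes at x=-70, y=-110 mm.
- bar (a joint): Bar angle in rad: 0 = shut against its stop, its end hole in line with the fork holes; positive = swung out to the front. At angle q the bar points from the hinge along (-sin q, -cos q) in the rack's x, y. Moves easily (0.1 N m friction), stays where left. Bar 10 mm thick, from 99.5 to 121.5 mm above the table.
- bar_hinge (a point): Point on the bar's vertical hinge axis at the bar's mid-height, 110 mm above the table.
- bar_end (a point): Centre of the hole (20 mm, vertical, through) in the bar's end lug, a level plate 38 x 38 x 14 mm, 220 mm from the hinge axis, at the bar's mid-height.
- fork_mouth (a point): Centre of the upper fork plate's hole at its top face, where the pin's head must rest. The steel fork is two level plates 44 x 44 x 10 mm, tops 129 and 102 mm above the table, with vertical round 19 mm holes; an upright web joins them at the back (rack +x); front and sides are open.
- pin_center (a point): Centre of the steel headed pin, 130 mm long, 0.13 to 0.21 kg, hanging upright on a rail hook: 65 mm above its foot. Own z up. Topmost is a flat bail (loop handle) 44 mm wide (own y), 12 mm deep (own x), its window 34 mm wide, from 71 to 122 mm above the foot, under an 8 mm top bar which rests on the hook. Grip it from above across its two sides, e.g. 47 mm above this point.
- pin_seat (a point): Centre of the underside of the pin's round head (34 mm diameter, 8 mm thick). Below it is the round shaft, 16 mm diameter, 60 mm long down to the foot, which tapers over its last 6 mm to 10 mm.
- hook_pin: The fixed rail hook that carries the pin (one of three like it on a steel rail 270 mm above the table; which one varies). Origin on the rail's axis; a steel arm 8 mm thick runs level from there 62 mm along own -x and then turns up; own z up.
- hook_tip (a point): Top of that hook's upturned tip, 22 mm above the upper side of the hook's arm and 62 mm from the rail: the bail's top bar must be lifted over it before the pin is drawn off along the hook's -x. A lift of about 33 mm passes the tip midway in the window.
- jar_a_center (a point): Centre of a glass screw-top jar, 76 mm diameter, 118 mm high, loose on the rack.
- jar_b_center (a point): Centre of the second glass jar, the same.
- ladle_center (a point): Middle of the loose steel ladle, 221 mm long, 68 mm wide, hanging on another rail hook.
- skimmer_center (a point): Middle of the loose steel skimmer, 221 mm long, 88 mm wide, hanging on the third rail hook.
- bowl: White melamine bowl, 150 mm wide, 60 mm high, loose on the worktop; origin under its centre.
- sauce: Glass sauce bottle 60 mm wide, 190 mm high, loose on the worktop; origin under its centre.
There are look-alikes about, which are no part of the job. Leave any orange look-alike of the part that bears pin_center alone.

How it is judged:
By the outcome, as a careful person would: the job done as asked, in the order asked, and still so for the second after the job is handed in, with the robot touching nothing.
It also fails if it takes over 72 s, if anything falls off the work surface, if the arm or the gripper's body presses on something with over 40 N, if the wrist force passes 120 N, or if a joint passes its speed limit or range.

ROBOT

A 6-joint arm with a two-finger parallel gripper is mounted at the origin on the work surface. World frame = base frame: x ahead of the robot, y to its left, z up, the work surface at z = 0. Lengths are in m, angles in rad, forces in N, time in s.
With the tool pointing down it reaches from about 0.225 to 0.875 m from the base axis. Payload 3.4 kg.
Tool frame: the origin (TCP) lies between the finger pads; the fingertips stand 25 mm ahead of it and the grasp point (between the pads) lies 6 mm ahead of it (robot.tcp_to_tips is the distance from the TCP to the fingertips, in m); z points along the fingers, y is the line along which they close (so a half turn about z gives the same grasp; the last joint's range is limited). The gripper opens to 85 mm and grips with 20 to 120 N. Pads are 22 mm wide; open, the fingers measure 114 mm over their backs; the gripper's body (76 mm by 85 mm) begins 54 mm behind the grasp point. The pads swing forward as they close: fully open they stand 13 mm farther back than shut.
Start: joints at [-1.36, 0.276, 1.505, -0, 1.361, -0.121], TCP at [0.187, -0.544, 0.256] pointing down, gripper open.
Joint ranges: [-2.89, 2.89], [-0.75, 2.08], [0.22, 2.7], [-1.18, 4.32], [0.11, 2.71], [-2.7, 2.7]. Speed limits (rad/s): [2.57, 2.57, 3.14, 3.14, 3.14, 3.14].

INTERFACE

Orientations are given as a unit quaternion [w, x, y, z].
In Python, from plant import monitor, optics, order, robot gives the robot as it stands.
- The arm moves only by the tool arm_command, never from a script. Its argument "series" is a list of rows, each a list of 7 numbers: the turn, a rotation vector about the tool's x, y, z each as a share of pi rad, from -1 to 1, then the shift along the tool's x, y, z each as a share of 250 mm, from -1 to 1, then the closure, from 0 (fully open) to 1 (shut). A call has 1 to 8 rows; each row is the pose to reach, as a shift and turn from the pose commanded when the call began, along the tool's axes at that moment, turning the shorter way round; what a row does not reach only later rows make up. A row lasts 1/8 s, in which the tool goes at most 62.5 mm and 10.7 degrees, less where a joint would pass 70% of its speed; a pose out of reach is approached as far as the arm can. A call with a number of a shift or a turn outside -1 to 1 is refused whole. A call with a gripper value outside its range is refused whole. The fingers move at their own pace and stop on an object; "newtons" is the grip in N (left out, the last holds). Time passes only in rows, so rows that repeat a pose let the fingers close. It gives the time, the measured TCP pose, the force, the opening and the grip force at its end, in the units of the state.
- monitor.state(): the state, without advancing time (a new reading comes with each control period).
- optics.get_image(name): name is "scene" or "top" or "wrist"; returns the picture (480x640x3 uint8, red, green, blue); there is no depth.
- optics.camera_model(name): a dict with "fovy" (degrees; the focal length in pixels is half the picture's height over the tangent of half this angle, whatever the lens; pixels are square), "cx", "cy" (the principal point, pixels), "xyz" and "attitude" of the camera in the world. Camera axes: x right, y up, looking along -z (the intrinsics and any distortion apply to the point x, -y, -z); pixel columns grow to the right and rows downward; lengths in m; the calibration is good to about 2 mm. A picture is of the moment at which its call begins: read the wrist's pose just before it. camera_model takes no time and is no camera call; for the wrist camera it gives the pose at the moment of the call.
- order.hand_in(): hands the job in; it is judged then, once.
The state is a dict: "clock": time; "joint_pos": joint angles; "qd": joint speeds; "effort": joint torques, N m; "position": TCP position; "tcp_rot": TCP orientation; "contact_force": force on the tool from outside, world axes, zero at the start; "ft_torque": the same for the moment, N m; "grip_width": finger opening in m; "gripper_force": force on a finger pad.
Only numpy, scipy, OpenCV 4.12 (cv2) and the standard library are available. Lean on these libraries where they do the work, as an engineer would, in place of code of your own. Each camera call takes 0.05 s, during which the arm holds its last target. There are 200 camera calls.

## Working session

There is one attempt and no reset: what is moved stays moved. The work goes in short steps, Python scripts to look and compute and a tool call to move; the robot and the scene stay as the last step left them, time stands still between calls to the robot, and variables do not carry over. Pictures are saved under pics/ and viewed, at most 13 in all, crops included, and the job is handed in when it is done.

Besides the shell and the picture viewer there is one more tool, called after "Emit:" as name([rows], argument=value, ...), one row to a line, values as JSON. arm_command: Moves the arm, as the interface text tells. Its arguments: {"type":"object","properties":{"series":{"type":"array"},"newtons":{"type":"number"}},"required":["series"]}

```bash
mkdir -p pics; ls
python3 - <<'E'
from plant import monitor, optics, order, robot
import cv2
print(monitor.state())
for n in ("scene","top","wrist"):
    print(n,optics.camera_model(n))
    im=optics.get_image(n); cv2.imwrite(f"pics/{n}0.png",im[:,:,::-1])
E
```

```text
pics
{'clock': 0.0, 'joint_pos': array([-1.35999428e+00,  2.76590006e-01,  1.50612539e+00, -2.78522187e-06,
        1.36072648e+00, -1.21008338e-01]), 'qd': array([-1.00652389e-03, -8.71783469e-05, -1.28351109e-04, -1.84338698e-03,
        8.17533556e-04,  8.53734453e-04]), 'effort': array([-3.06278998e-03, -4.16778517e+01, -2.45804572e+01, -1.78195087e-04,
        1.12029217e-02, -3.33027728e-06]), 'position': array([ 0.18719565, -0.54315802,  0.25544562]), 'tcp_rot': array([-9.23615529e-04,  9.86268801e-01,  1.65145381e-01, -4.28584195e-05]), 'contact_force': array([-0.33630699, -0.11304081,  0.3746787 ]), 'ft_torque': array([-0.05904348,  0.01577686, -0.01961529]), 'gripper_force': 0.0, 'grip_width': 0.08573772985170794}
scene {'fovy': 44.36922625742236, 'cx': 322.62726507965044, 'cy': 236.9112153307357, 'xyz': array([ 1.30816904, -0.28131978,  1.25909565]), 'attitude': array([0.77998132, 0.26534204, 0.17432572, 0.53928962])}
top {'fovy': 52.769848655297864, 'cx': 325.119676558797, 'cy': 234.79320268702955, 'xyz': array([0.33041336, 0.00362128, 1.18437913]), 'attitude': array([-0.70229774, -0.07799539,  0.05919029,  0.7051178 ])}
wrist {'fovy': 63.70245088258101, 'cx': 316.69462549674273, 'cy': 239.21253311193877, 'xyz': array([ 0.25065904, -0.52174125,  0.37406369]), 'attitude': array([ 0.80677969, -0.10831701,  0.07784447, -0.57559899])}
```

View pics/scene0.png

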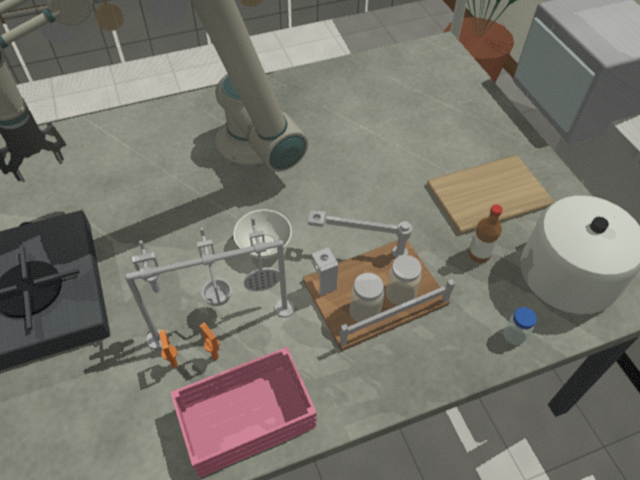

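View pics/top0.png

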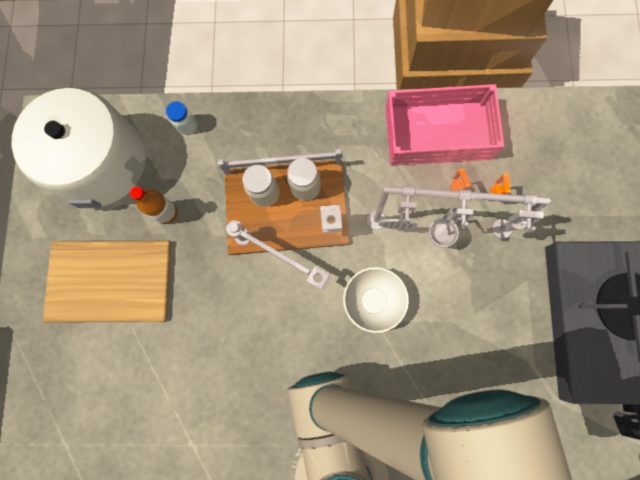

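The scene view shows the rail with three hung items (left hook at about (145,265)), the bar swung out with its end at (318,218), and the fork at (325,260). In the top view the bar end is at (318,277), the hinge at (235,230), the fork at (331,217), and the right hook at about (525,215). Next I'll enlarge both views.

Run:
```python
import cv2, numpy as np
s=cv2.imread("pics/scene0.png");t=cv2.imread("pics/top0.png")
a=cv2.resize(s[195:345,110:310],(800,600),interpolation=cv2.INTER_CUBIC)
cv2.imwrite("pics/c1.png",a)
b=cv2.resize(t[140:310,220:560],(800,400),interpolation=cv2.INTER_CUBIC)
cv2.imwrite("pics/c2.png",b)
```

```text
(no output)
```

View pics/c1.png

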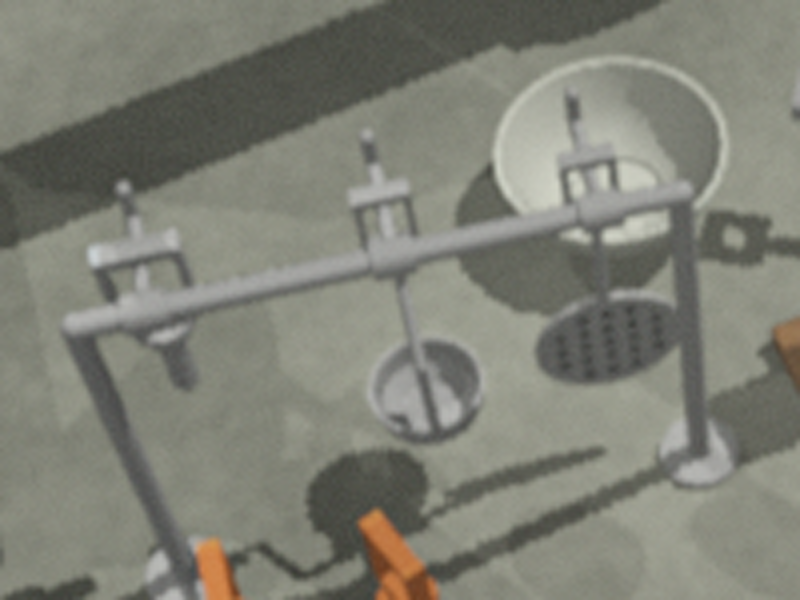

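View pics/c2.png

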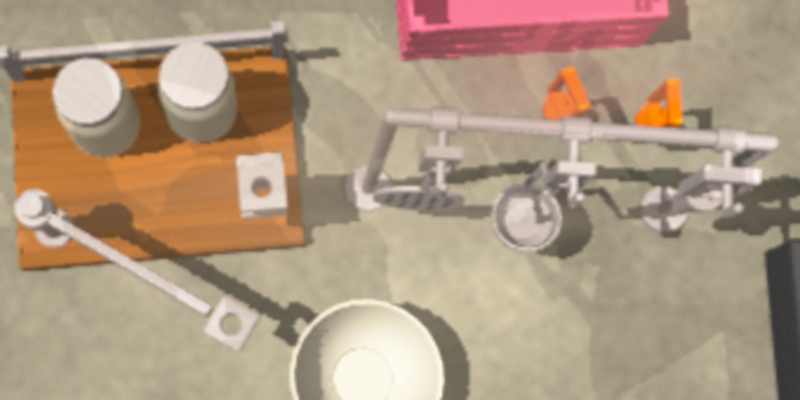

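The pin, with its wide bail and its head and shaft, hangs on the hook at the right of the top view. Its bail is at crop (733,176), next to the stove. The ladle is on the middle hook and the skimmer on the one nearest the rack. The fork hole is at crop (262,186), the bar hole at (231,324) and the hinge at (33,207).

```bash
cat > h.py <<'E'
from plant import monitor, optics, order, robot
import numpy as np, cv2
from scipy.spatial.transform import Rotation as R
def q2R(q): return R.from_quat(np.r_[q[1:],q[0]])
def ray(cam,uv):
    c=cam if isinstance(cam,dict) else optics.camera_model(cam)
    f=240/np.tan(np.radians(c["fovy"])/2)
    d=q2R(c["attitude"]).apply([(uv[0]-c["cx"])/f,-(uv[1]-c["cy"])/f,-1])
    return c["xyz"],d
def onz(cam,uv,z):
    o,d=ray(cam,uv); return o+d*(z-o[2])/d[2]
def tri(c1,u1,c2,u2):
    o,d=ray(c1,u1);p,e=ray(c2,u2)
    s=np.linalg.lstsq(np.c_[d,-e],p-o,rcond=None)[0]
    a,b=o+s[0]*d,p+s[1]*e
    return (a+b)/2,np.linalg.norm(a-b)
def proj(cam,P):
    c=cam if isinstance(cam,dict) else optics.camera_model(cam)
    f=240/np.tan(np.radians(c["fovy"])/2)
    p=q2R(c["attitude"]).inv().apply(np.asarray(P)-c["xyz"])
    return c["cx"]-f*p[0]/p[2],c["cy"]+f*p[1]/p[2]
def rows(target,yaw_q=None):
    "shift (share of 250mm) and turn (share of pi) from the present pose"
    s=monitor.state();T=q2R(s["tcp_rot"])
    print("shift",np.round(T.inv().apply(np.asarray(target)-s["position"])/.25,4))
E
python3 - <<'E'
from h import *
np.set_printoptions(precision=4,suppress=True)
T=lambda u,v:(220+u/2.353,140+v/2.353)
S=lambda u,v:(110+u/4,195+v/4)
F=onz("top",T(262,186),.129);H=onz("top",T(33,207),.135);B=onz("top",T(231,324),.117)
print("fork",F,"hinge",H,"bar",B,"HF",np.linalg.norm((F-H)[:2]),"HB",np.linalg.norm((B-H)[:2]))
a=np.arctan2(*(F-H)[1::-1]);b=np.arctan2(*(B-H)[1::-1]);print("dirs",a,b,"q",a-b)
for n,t,s in (("bailL",(706,181),(97,257)),("bailR",(760,171),(175,240)),("tip",(728,212),(123,185)),("tip2(ladle)",(574,198),(366,133)),("rail1",(390,117),(682,190)),("rail2",(770,142),(75,325)),("collar",(735,137),(142,310))):
    print(n,*tri("top",T(*t),"scene",S(*s)))
for n,t in (("bailL",(706,181)),("bailR",(760,171))): print(n,onz("top",T(*t),.282))
print("collar",onz("top",T(735,137),.27),"rail",onz("top",T(390,117),.27),onz("top",T(770,142),.27))
print("jars",onz("top",T(88,92),.136),onz("top",T(197,75),.136),"bowl",onz("top",T(368,370),.05))
E
```

```text
fork [0.574  0.0177 0.129 ] hinge [0.5539 0.2346 0.135 ] bar [0.444  0.0475 0.117 ] HF 0.21787612154549033 HB 0.21702064071465582
dirs -1.478202300663368 -2.101866399679425 q 0.6236640990160569
bailL [ 0.5409 -0.3658  0.265 ] 0.033747724637749436
bailR [ 0.5495 -0.3587  0.2968] 0.03975384855404696
tip [ 0.5126 -0.3569  0.289 ] 0.00469901452258679
tip2(ladle) [ 0.5244 -0.2341  0.2921] 0.002382987949533667
rail1 [ 0.5997 -0.09    0.2702] 0.0016834952649817548
rail2 [ 0.575  -0.3994  0.2717] 0.0014983096359183182
collar [ 0.5791 -0.3682  0.2749] 0.005332632095827138
bailL [ 0.5401 -0.3419  0.282 ]
bailR [ 0.5481 -0.3855  0.282 ]
collar [ 0.5798 -0.3729  0.27  ] rail [ 0.5995 -0.0908  0.27  ] [ 0.5753 -0.4009  0.27  ]
jars [0.6667 0.1851 0.136 ] [0.6827 0.0799 0.136 ] bowl [ 0.405  -0.0853  0.05  ]
```

Emit:
arm_command([
  [0,0,0.0766,0.84,-1.0,0,1],
  [0,0,0.0766,0.84,-1.0,0,1],
  [0,0,0.0766,0.84,-1.0,0,1],
  [0,0,0.0766,0.84,-1.0,0,1],
  [0,0,0.0766,0.84,-1.0,0,1],
  [0,0,0.0766,0.84,-1.0,0,1],
  [0,0,0.0766,0.84,-1.0,0,1],
])

```text
clock: 1.02
position: [0.3046, -0.2387, 0.2564]
tcp_rot: [0.001, 0.999, 0.047, 0.0]
contact_force: [0.5, -0.2, 0.0]
grip_width: -0.0001
gripper_force: 0.0
```

Run:
```python
from h import *
s=monitor.state();print(s["position"],q2R(s["tcp_rot"]).as_matrix().round(3),s["clock"],s["contact_force"])
rows([.4185,.0715,.2]);rows([.4185,.0715,.115])
```

```text
[ 0.30458618 -0.23868049  0.25641971] [[ 0.996  0.093  0.   ]
 [ 0.093 -0.996 -0.001]
 [-0.     0.001 -1.   ]] 1.025 [ 0.51545692 -0.16770903  0.01489823]
shift [ 0.5694 -1.1931  0.2242]
shift [ 0.5695 -1.1935  0.5642]
```

Emit:
arm_command([
  [0,0,0,0.5,-1.0,0,1],
  [0,0,0,0.5,-1.0,0,1],
  [0,0,0,0.5,-1.0,0,1],
  [0,0,0,0.5,-1.0,0,1],
  [0,0,0,0.5,-1.0,0,1],
])

```text
clock: 1.65
position: [0.408, 0.0223, 0.2562]
tcp_rot: [0.0, 0.999, 0.046, 0.0]
contact_force: [-0.1, -0.6, -0.2]
grip_width: -0.0002
gripper_force: 0.0
```

Emit:
arm_command([
  [0,0,0,0.07,-0.195,0.0,1],
  [0,0,0,0.07,-0.195,0.25,1],
  [0,0,0,0.07,-0.195,0.5,1],
  [0,0,0,0.07,-0.195,0.565,1],
  [0,0,0,0.07,-0.195,0.565,1],
])

```text
clock: 2.28
position: [0.4193, 0.0701, 0.1135]
tcp_rot: [0.0, 0.999, 0.045, -0.002]
contact_force: [0.6, -0.2, 0.1]
grip_width: -0.0
gripper_force: 0.0
```

Run:
```python
from h import *
s=monitor.state();print(s["position"],s["clock"],s["contact_force"])
H=np.array([.5539,.2346]);x=np.array([.9957,.0923]);y=np.array([-.0923,.9957])
for off in (-.04,-.02,-.016,-.012): rows(np.r_[H-.15*y+off*x,.115])
```

```text
[0.41928039 0.070132   0.11345677] 2.275 [ 0.64541705 -0.23886365  0.0725919 ]
shift [ 0.4369 -0.0067 -0.0077]
shift [ 0.5169 -0.007  -0.008 ]
shift [ 0.5329 -0.007  -0.0081]
shift [ 0.5489 -0.0071 -0.0081]
```

Push in steps: slowly to 0.44, then in small steps up to the stop.

Emit:
arm_command([
  [0,0,0,0.1,0,0,1],
  [0,0,0,0.2,0,0,1],
  [0,0,0,0.29,0,0,1],
  [0,0,0,0.37,0,0,1],
  [0,0,0,0.44,0,0,1],
  [0,0,0,0.49,0,0,1],
  [0,0,0,0.51,0,0,1],
  [0,0,0,0.51,0,0,1],
])

```text
clock: 3.28
position: [0.5462, 0.0832, 0.1151]
tcp_rot: [-0.0, 0.999, 0.046, 0.0]
contact_force: [-0.2, 0.1, 0.2]
grip_width: -0.0001
gripper_force: 0.0
```

Emit:
arm_command([
  [0,0,0,0.006,0,0,1],
  [0,0,0,0.012,0,0,1],
  [0,0,0,0.012,0,0,1],
])

```text
clock: 3.65
position: [0.5489, 0.0835, 0.1151]
tcp_rot: [0.0, 0.999, 0.046, -0.0]
contact_force: [-0.8, 0.5, 0.7]
grip_width: 0.0001
gripper_force: 0.2
```

Emit:
arm_command([
  [0,0,0,0.006,0,0,1],
  [0,0,0,0.012,0,0,1],
  [0,0,0,0.012,0,0,1],
])

```text
clock: 4.03
position: [0.5519, 0.0837, 0.115]
tcp_rot: [0.0, 0.999, 0.046, -0.0]
contact_force: [-0.3, -0.6, 0.1]
grip_width: -0.0003
gripper_force: 0.6
```

Emit:
arm_command([
  [0,0,0,0.004,0,0,1],
  [0,0,0,0.008,0,0,1],
  [0,0,0,0.008,0,0,1],
])

```text
clock: 4.4
position: [0.552, 0.0837, 0.1149]
tcp_rot: [0.0, 0.999, 0.046, -0.002]
contact_force: [-6.3, -1.3, 4.4]
grip_width: -0.0001
gripper_force: 3.0
```

Emit:
arm_command([
  [0,0,0,-0.1,0,0,1],
  [0,0,0,-0.1,0,-0.2,1],
  [0,0,0,-0.15,0.2,-0.45,1],
  [0,0,0,-0.2,0.3,-0.6,0],
  [0,0,0,-0.2,0.3,-0.6,0],
  [0,0,0,-0.2,0.3,-0.6,0],
])

```text
clock: 5.15
position: [0.5113, 0.0048, 0.2649]
tcp_rot: [-0.0, 0.999, 0.045, 0.001]
contact_force: [-1.4, -0.5, -0.2]
grip_width: 0.0542
gripper_force: 0.0
```

Run:
```python
from h import *
s=monitor.state();print(s["position"],s["clock"],s["contact_force"])
c=optics.camera_model("wrist");print(c["xyz"]-s["position"],q2R(c["attitude"]).apply([0,0,-1]))
w=optics.get_image("wrist");t=optics.get_image("top")
print("fork px",proj(c,[.574,.0177,.129]))
cv2.imwrite("pics/w1raw.png",w[:,:,::-1])
a=cv2.resize(t[170:270,210:370],None,fx=4,fy=4,interpolation=2)[:,:,::-1]
w=cv2.resize(w,(533,400))[:,:,::-1]
cv2.imwrite("pics/t1raw.png",t[:,:,::-1])
cv2.imwrite("pics/m1.png",np.hstack([w,a])[:, :1173][:, :]) 
m=cv2.imread("pics/m1.png");cv2.imwrite("pics/m1.png",cv2.resize(np.vstack([w,cv2.resize(t[185:245,270:350][:,:,::-1],(267,200),interpolation=2) if 0 else cv2.resize(t[180:255,230:360][:,:,::-1],(533,200),interpolation=2)]),(533,600)))
```

```text
[0.51133861 0.0048113  0.26493493] 5.15 [-1.39615477 -0.45705269 -0.24751861]
[0.06663356 0.00589434 0.11858701] [-0.26211542 -0.02411264 -0.96473524]
fork px (np.float64(305.0157126646304), np.float64(139.21894079994303))
```

View pics/m1.png

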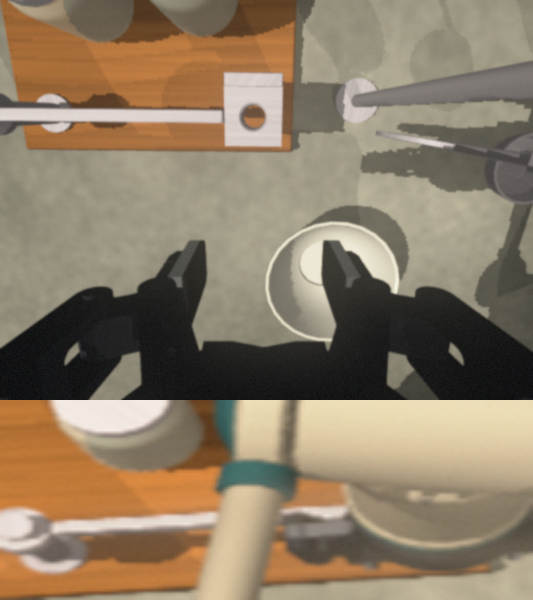

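The wrist view shows the bar lying home in the fork. The fork hole is at raw pixel (304,140), against a predicted (305,139). I'll refine that point, then move to the pin.

Run:
```python
from h import *
w=cv2.imread("pics/w1raw.png");g=cv2.cvtColor(w,cv2.COLOR_BGR2GRAY)
x0,y0=262,80;c=g[y0:182,x0:345]
h=((w.min(2)<125)[118:165,280:330]).astype(np.uint8)
for ct in cv2.findContours(h,cv2.RETR_EXTERNAL,cv2.CHAIN_APPROX_NONE)[0]:
    if cv2.contourArea(ct)>100:
        e=cv2.fitEllipse(ct);u=(e[0][0]+280,e[0][1]+118);print(u,e[1],onz("wrist",u,.129))
rows([.50,-.3637,.33])
```

```text
(303.23046875, 140.19073867797852) (28.59992218017578, 29.268024444580078) [0.57215501 0.01945062 0.129     ]
shift [-0.1782  1.4661 -0.267 ]
```

Emit:
arm_command([
  [0,0,0,0,0,-0.25,0],
  [0,0,0,-0.05,0.2,-0.5,0],
  [0,0,0,-0.18,1.0,-0.5,0],
  [0,0,0,-0.18,1.0,-0.5,0],
  [0,0,0,-0.18,1.0,-0.5,0],
  [0,0,0,-0.18,1.0,-0.5,0],
  [0,0,0,-0.18,1.0,-0.5,0],
])

```text
clock: 6.12
position: [0.4893, -0.2497, 0.3877]
tcp_rot: [-0.001, 0.999, 0.045, -0.001]
contact_force: [-0.4, -0.4, 0.5]
grip_width: 0.0854
gripper_force: 0.0
```

Emit:
arm_command([
  [0,0,0,0,0.466,0,0],
  [0,0,0,0,0.466,0,0],
  [0,0,0,0,0.466,0,0],
  [0,0,0,0,0.466,0,0],
])

```text
clock: 6.62
position: [0.5002, -0.3625, 0.389]
tcp_rot: [-0.001, 0.999, 0.046, -0.001]
contact_force: [0.7, -0.5, -1.1]
grip_width: 0.0851
gripper_force: 0.0
```

Run:
```python
from h import *
s=monitor.state();print(s["position"],s["clock"])
c=optics.camera_model("wrist");w=optics.get_image("wrist")[:,:,::-1]
print("bail",proj(c,[.544,-.3637,.282]))
cv2.imwrite("pics/w2.png",w)
```

```text
[ 0.50019284 -0.36253901  0.38895264] 6.625
bail (np.float64(325.7522520233217), np.float64(175.27274702805826))
```

View pics/w2.png

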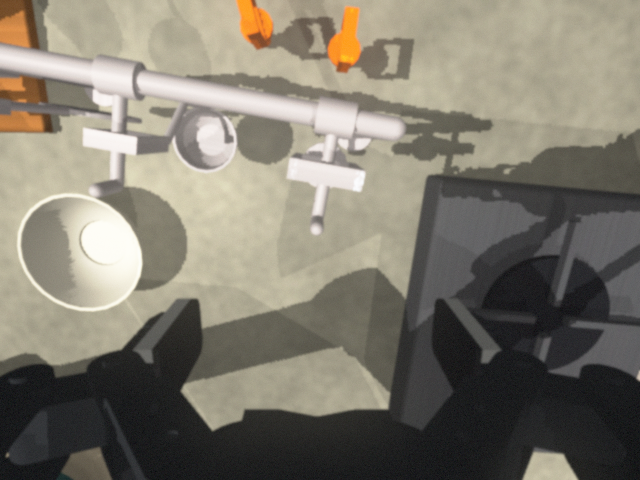

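The bail is seen from above at about (328,170), with corners near (294,152) and (365,169) and the hook tip at (317,228). It runs roughly parallel to the rail, so my top-view yaw was off. I'll measure its edges.

Run:
```python
from h import *
np.set_printoptions(precision=4,suppress=True)
w=cv2.imread("pics/w2.png");g=w.min(2)
for x in (295,300,308,316,340,348,356,361): print(x,g[146:200:2,x])
c=optics.camera_model("wrist")
P=[onz(c,u,.282) for u in ((294,152),(365,169),(362,190),(289,178))]
print(np.array(P)); print([np.linalg.norm(P[i]-P[i-1]) for i in range(4)])
print("tip",onz(c,(317,226),.296),"collar",onz(c,(336,117),.277),"rail",onz(c,(60,70),.274),onz(c,(380,127),.274))
```

```text
295 [158 156 156 144 113 112 189 235 241 245 237 236 238 239 232 228 223 178
 149 146 149 147 149 149 146 146 147]
300 [158 155 157 147 115 112 137 220 232 234 233 231 229 228 228 226 225 206
 153 153 148 147 145 147 143 148 147]
308 [164 184 200 168 143 146 146 173 227 234 236 232 229 229 227 227 227 225
 194 155 153 151 149 147 145 145 148]
316 [234 234 212 143 132 138 148 148 193 231 236 234 231 228 229 227 227 226
 226 223 203 183 192 201 210 215 220]
340 [178 149 136 130 129 132 130 126 131 137 180 231 234 234 231 229 229 228
 227 226 223 180 153 153 153 152 154]
348 [176 146 127 116 136 150 150 147 129 120 125 202 233 233 234 231 231 229
 227 229 226 219 172 158 159 156 156]
356 [227 219 148  99 104 138 149 150 150 122 106 136 221 240 239 235 245 251
 252 251 251 250 233 164 154 154 146]
361 [230 210 119  92  99 137 144 146 150 147 146 125 189 243 250 244 242 247
 250 243 221 217 193 158 152 155 155]
[[ 0.5554 -0.3441  0.282 ]
 [ 0.5496 -0.3857  0.282 ]
 [ 0.5374 -0.3855  0.282 ]
 [ 0.5404 -0.3424  0.282 ]]
[np.float64(0.015096140903976766), np.float64(0.04199754875187404), np.float64(0.01223640605732365), np.float64(0.043237717311296255)]
tip [ 0.5167 -0.361   0.296 ] collar [ 0.5768 -0.3662  0.277 ] rail [ 0.5876 -0.2095  0.274 ] [ 0.5738 -0.3924  0.274 ]
```

Emit:
arm_command([
  [0,0,0.0556,0.174,0.024,0,0],
  [0,0,0.0556,0.174,0.024,0,0],
  [0,0,0.0556,0.174,0.024,0.2,0],
  [0,0,0.0556,0.174,0.024,0.38,0],
  [0,0,0.0556,0.174,0.024,0.476,0],
  [0,0,0.0556,0.174,0.024,0.476,0],
], newtons=60)

```text
clock: 7.42
position: [0.5422, -0.3642, 0.2695]
tcp_rot: [-0.001, 0.999, -0.041, -0.002]
contact_force: [0.0, 0.8, 0.1]
grip_width: 0.0856
gripper_force: 0.0
```

Run:
```python
from h import *
s=monitor.state();print(s["position"],s["clock"],s["contact_force"],q2R(s["tcp_rot"]).as_matrix()[:2,0])
w=optics.get_image("wrist")[:,:,::-1]
c=optics.camera_model("wrist");print(proj(c,[.544,-.3645,.282]))
cv2.imwrite("pics/w3.png",w)
```

```text
[ 0.54217584 -0.36417248  0.26950983] 7.425 [0.02421719 0.81176377 0.13391614] [ 0.99668619 -0.08124353]
(np.float64(314.191554547528), np.float64(351.47966366370304))
```

View pics/w3.png

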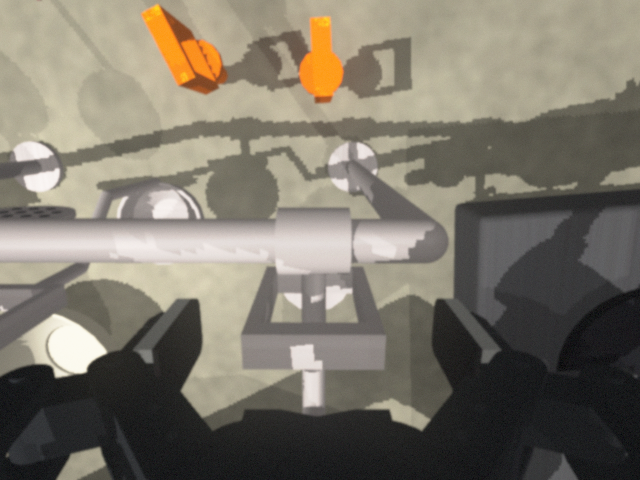

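The bail is square to the fingers and centred: its top face spans columns 242–385 and rows 335–368, and its centre is as predicted. I'll close on it and lift.

Emit:
arm_command([
  [0,0,0,0,0,0,0.6],
  [0,0,0,0,0,0,1],
  [0,0,0,0,0,0,1],
  [0,0,0,0,0,0,1],
  [0,0,0,0,0,0,1],
], newtons=60)

```text
clock: 8.1
position: [0.5441, -0.3665, 0.2728]
tcp_rot: [0.001, 0.999, -0.042, 0.001]
contact_force: [0.4, 2.1, 5.6]
grip_width: 0.0432
gripper_force: 60.4
```

Emit:
arm_command([
  [0,0,0,0,0,-0.04,1],
  [0,0,0,0,0,-0.09,1],
  [0,0,0,0,0,-0.132,1],
  [0,0,0,0,0,-0.132,1],
])

```text
clock: 8.6
position: [0.5439, -0.3669, 0.3054]
tcp_rot: [0.001, 0.999, -0.042, 0.001]
contact_force: [-0.0, -0.9, -1.8]
grip_width: 0.0431
gripper_force: 61.0
```

Emit:
arm_command([
  [0,0,0,-0.06,0,0,1],
  [0,0,0,-0.14,0,0,1],
  [0,0,0,-0.25,0,0,1],
  [0,0,0,-0.4,0,0,1],
  [0,0,0,-0.4,0,-0.2,1],
  [0,0,0,-0.4,0,-0.35,1],
  [0,0,0,-0.4,0,-0.35,1],
])

```text
clock: 9.48
position: [0.4434, -0.3586, 0.3947]
tcp_rot: [0.002, 0.999, -0.042, 0.002]
contact_force: [-0.4, 0.4, -1.9]
grip_width: 0.0428
gripper_force: 61.8
```

Run:
```python
from h import *
s=monitor.state();print(s["position"],s["clock"],s["contact_force"],s["grip_width"])
w=optics.get_image("wrist")[:,:,::-1];t=optics.get_image("scene")[:,:,::-1]
cv2.imwrite("pics/s4.png",t);cv2.imwrite("pics/w4.png",w)
cv2.imwrite("pics/m4.png",np.vstack([cv2.resize(w,(400,300)),cv2.resize(t[150:375,50:350],(400,300))]))
rows([.5722,.0194,.40])
```

```text
[ 0.44340505 -0.35855593  0.39465132] 9.475 [-0.36753589  0.39492465 -1.86104884] 0.04280098286291507
shift [ 0.389  -1.5462 -0.0363]
```

View pics/m4.png

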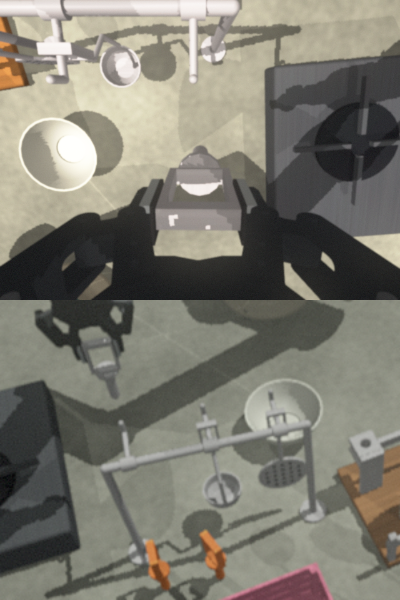

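The pin is held, and the rail and its other items are undisturbed. The wrist view shows its head and foot beyond the bail, near raw (320,240). I'll zoom in to measure the pin in the grip.

Run:
```python
from h import *
w=cv2.imread("pics/w4.png")
c=optics.camera_model("wrist");s=monitor.state();p=s["position"];T=q2R(s["tcp_rot"])
for n,z in (("foot",.118),("headunder",.058),("headtop",.05),("bailtop",-.012)):
    print(n,proj(c,p+T.apply([0,0,z])))
cv2.imwrite("pics/z4.png",cv2.resize(w[215:375,240:400],(640,640),interpolation=2)[:600])
```

```text
foot (np.float64(316.3541299954007), np.float64(242.66057795837472))
headunder (np.float64(316.37578274574486), np.float64(276.3008796316725))
headtop (np.float64(316.37972025601704), np.float64(282.41830265151776))
bailtop (np.float64(316.42734050498217), np.float64(356.4024162391437))
```

View pics/z4.png

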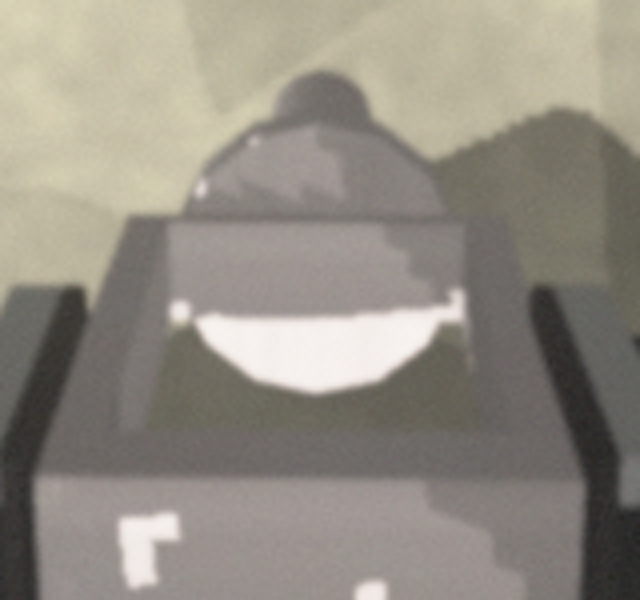

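Against the predicted position, the foot appears about 2.7 mm toward tool +y and 0.5 mm toward tool +x, so I'll aim the TCP at (0.572, 0.022). Now I'll carry the pin over to the fork.

Emit:
arm_command([
  [0,0,0,-0.05,-0.2,-0.1,1],
  [0,0,0,-0.05,-0.4,-0.1,1],
  [0,0,0,-0.05,-0.6,-0.1,1],
  [0,0,0,-0.05,-0.8,-0.1,1],
  [0,0,0,-0.05,-0.95,-0.1,1],
  [0,0,0,-0.05,-1.0,-0.1,1],
  [0,0,0,-0.05,-1.0,-0.1,1],
])

```text
clock: 10.45
position: [0.4518, -0.1076, 0.4153]
tcp_rot: [0.0, 0.999, -0.041, -0.001]
contact_force: [0.6, 0.3, -1.2]
grip_width: 0.0432
gripper_force: 62.1
```

Emit:
arm_command([
  [0,0,0,0.0,-0.2,0,1],
  [0,0,0,0.1,-0.4,0,1],
  [0,0,0,0.25,-0.5,0,1],
  [0,0,0,0.38,-0.55,0,1],
  [0,0,0,0.43,-0.559,0.15,1],
  [0,0,0,0.439,-0.559,0.3,1],
  [0,0,0,0.439,-0.559,0.4,1],
  [0,0,0,0.439,-0.559,0.4,1],
])

```text
clock: 11.45
position: [0.5724, 0.0206, 0.3133]
tcp_rot: [0.0, 0.999, -0.043, -0.003]
contact_force: [0.2, 0.7, -1.3]
grip_width: 0.043
gripper_force: 62.3
```

Run:
```python
from h import *
s=monitor.state();print(s["position"],s["clock"],s["contact_force"],s["grip_width"])
rows([.5719,.0221,.27])
```

```text
[0.57237146 0.02061405 0.31334913] 11.45 [ 0.17095381  0.70125196 -1.26594062] 0.04298767658149112
shift [-0.0012 -0.0059  0.1734]
```

Emit:
arm_command([
  [0,0,0,0,-0.005,0.08,1],
  [0,0,0,0,-0.005,0.16,1],
  [0,0,0,0,-0.005,0.172,1],
  [0,0,0,0,-0.005,0.172,1],
])

```text
clock: 11.95
position: [0.5741, 0.0228, 0.2746]
tcp_rot: [0.0, 0.999, -0.042, 0.001]
contact_force: [-0.2, -0.0, -1.9]
grip_width: 0.0433
gripper_force: 62.4
```

Run:
```python
from h import *
np.set_printoptions(precision=4,suppress=True)
P=[]
for i in range(4):
    s=monitor.state();P.append(s["position"]);w=optics.get_image("wrist")[:,:,::-1]
print(np.array(P),s["clock"],s["contact_force"])
cv2.imwrite("pics/w5.png",w);p=s["position"];T=q2R(s["tcp_rot"]);c=optics.camera_model("wrist")
print("foot",proj(c,p+T.apply([.0005,.0027,.118])),"hole",proj(c,[.5722,.0194,.129]))
t=optics.get_image("scene")[:,:,::-1];cv2.imwrite("pics/s5.png",t)
hs=proj("scene",[.5722,.0194,.129]);fs=proj("scene",p-[0,0,.118]);print("scene",hs,fs)
x,y=int(hs[0]),int(hs[1])
cv2.imwrite("pics/z5.png",np.hstack([cv2.resize(w[190:350,220:420],(480,384),interpolation=2),cv2.resize(t[y-50:y+30,x-33:x+33],(317,384),interpolation=2)]));print(x,y)
```

```text
[[0.5741 0.0228 0.2746]
 [0.5742 0.023  0.2749]
 [0.5742 0.0231 0.2749]
 [0.5741 0.0232 0.2748]] 12.1 [ 0.0505 -0.6592 -1.9532]
foot (np.float64(320.6946283858916), np.float64(241.68022828520458)) hole (np.float64(321.99056640495667), np.float64(234.28206236611348))
scene (np.float64(323.2892844788532), np.float64(256.40435091226357)) (np.float64(325.3024858958796), np.float64(249.62207990471475))
323 256
```

View pics/z5.png

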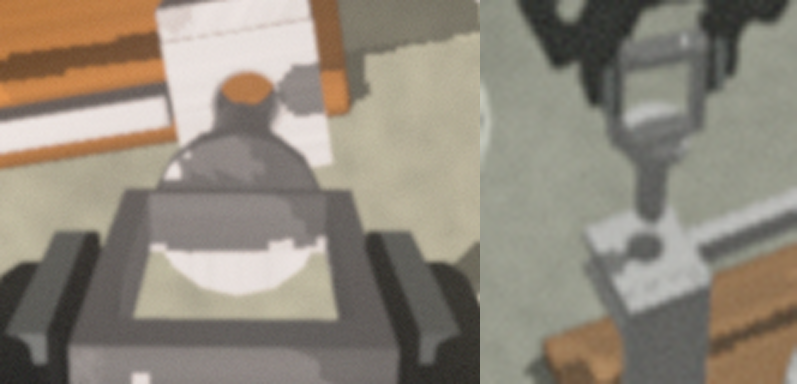

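The wrist view shows the hole centred at about (322,233), with the foot directly in front of it at nearly the same column. In the scene view the foot is just above the hole, slightly to the right. I'll cross-check laterally with the scene view.

Run:
```python
from h import *
c=optics.camera_model("scene");h=np.array([.5722,.0194,.129])
b=np.array(proj(c,h))
for d in ((0,0,.0275),(.001,0,.0275),(0,.001,.0275),(.0023,.001,.0275),(.005,0,.0275),(.0023,.001,.0245)): print(d,np.array(proj(c,h+d))-b)
g=cv2.imread("pics/s5.png").min(2);print(g[238:262,312:338])
```

```text
(0, 0, 0.0275) [ 0.18041489 -6.8539419 ]
(0.001, 0, 0.0275) [ 0.33567117 -6.52434952]
(0, 0.001, 0.0275) [ 0.58460239 -6.97620866]
(0.0023, 0.001, 0.0275) [ 0.94220531 -6.21798283]
(0.005, 0, 0.0275) [ 0.95797414 -5.20326724]
(0.0023, 0.001, 0.0245) [ 0.92088407 -5.460067  ]
[[139 141 142 139 140 141 142 128 115 100  98  97 100 102 107 108 111 107
  107 120 125 132 136 140 137 139]
 [143 144 142 139 140 141 141 139 130 110  99  96  98  96  96 101  98 103
  104 117 128 133 135 140 139 142]
 [142 138 143 139 139 141 140 142 137 126 109  95  94  97  97  92  93 108
  122 126 133 135 137 137 140 139]
 [141 138 137 141 139 139 139 140 141 136 115 100  91  98  93  94  99 122
  134 139 137 137 137 139 139 138]
 [138 139 140 139 138 139 136 142 141 138 117 100  95  93  93  91 101 127
  140 142 141 140 138 138 139 139]
 [141 140 138 138 136 139 140 139 142 140 120  96  95  94  93  92 101 135
  142 142 139 140 140 133 139 142]
 [142 138 139 139 137 138 137 137 140 140 116  95  96  93  93  93 111 136
  140 143 140 140 142 139 140 137]
 [141 141 138 134 137 134 136 137 136 136 111  95  96  93  89
[... 1092 characters left out ...]
40 166 178
  181 181 176 174 180 179 180 173]
 [133 156 178 182 182 178 182 173 146 110 100  94  96  94  94 117 158 177
  182 181 179 177 179 160 149 140]
 [119 137 171 180 175 165 171 171 134  99  93  93  95  95  92 109 152 176
  180 183 180 178 171 137 106  98]
 [125 118 143 152 148 134 145 144 118  93  92  92  94  91  90 115 158 178
  181 181 180 182 170 136  98  88]
 [130 110 108 117 118 116 121 117 108 102 103  97  93 100 107 140 172 181
  182 182 184 182 177 152 112  94]
 [124 105  98 105 114 111 115 115 127 147 146 131 125 133 151 166 177 182
  182 181 182 180 178 166 139 113]
 [109 110  99 103 110 116 116 125 158 174 170 166 160 167 176 181 184 181
  180 180 178 177 171 177 168 140]]
```

Emit:
arm_command([
  [0,0,0,-0.009,0.006,0,1],
  [0,0,0,-0.009,0.006,0.05,1],
  [0,0,0,-0.009,0.006,0.1,1],
  [0,0,0,-0.009,0.006,0.13,1],
  [0,0,0,-0.009,0.006,0.15,1],
  [0,0,0,-0.009,0.006,0.15,1],
])

```text
clock: 12.95
position: [0.5714, 0.0219, 0.2355]
tcp_rot: [0.0, 0.999, -0.042, 0.0]
contact_force: [2.7, -1.8, -3.3]
grip_width: 0.0433
gripper_force: 62.4
```

Emit:
arm_command([
  [0,0,0,0.003,0.001,0.02,1],
  [0,0,0,0.003,0.001,0.04,1],
  [0,0,0,0.003,0.001,0.06,1],
  [0,0,0,0.003,0.001,0.06,1],
])

```text
clock: 13.45
position: [0.5718, 0.0217, 0.2205]
tcp_rot: [0.0, 0.999, -0.042, -0.0]
contact_force: [2.1, -0.9, -2.0]
grip_width: 0.0426
gripper_force: 62.5
```

Emit:
arm_command([
  [0,0,0,0.003,0.001,0.02,1],
  [0,0,0,0.003,0.001,0.04,1],
  [0,0,0,0.003,0.001,0.06,1],
  [0,0,0,0.003,0.001,0.06,1],
])

```text
clock: 13.95
position: [0.5722, 0.0215, 0.2053]
tcp_rot: [0.0, 0.999, -0.042, -0.001]
contact_force: [1.2, -1.4, -2.6]
grip_width: 0.0428
gripper_force: 62.5
```

Through all three holes with low force. The seat should come at TCP z of about 0.187.

Emit:
arm_command([
  [0,0,0,0.002,0.001,0.02,1],
  [0,0,0,0.002,0.001,0.04,1],
  [0,0,0,0.002,0.001,0.058,1],
  [0,0,0,0.002,0.001,0.058,1],
])

```text
clock: 14.45
position: [0.5726, 0.0213, 0.1909]
tcp_rot: [-0.0, 0.999, -0.042, -0.001]
contact_force: [0.2, -0.6, -2.3]
grip_width: 0.0432
gripper_force: 62.5
```

Emit:
arm_command([
  [0,0,0,0,0,0.006,1],
  [0,0,0,0,0,0.012,1],
  [0,0,0,0,0,0.012,1],
])

```text
clock: 14.82
position: [0.573, 0.0213, 0.1902]
tcp_rot: [-0.0, 0.999, -0.042, 0.001]
contact_force: [-2.3, 0.4, 5.1]
grip_width: 0.0431
gripper_force: 63.3
```

Emit:
arm_command([
  [0,0,0,0,0,0.006,1],
  [0,0,0,0,0,0.006,1],
])

```text
clock: 15.08
position: [0.5731, 0.0213, 0.1901]
tcp_rot: [0.0, 0.999, -0.042, 0.001]
contact_force: [-3.1, 0.6, 12.8]
grip_width: 0.043
gripper_force: 64.0
```

Emit:
arm_command([
  [0,0,0,0,0,0,0.3],
  [0,0,0,0,0,-0.008,0],
  [0,0,0,0,0,-0.008,0],
  [0,0,0,0,0,-0.008,0],
  [0,0,0,0,0,-0.008,0],
  [0,0,0,0,0,-0.1,0],
  [0,0,0,0,0,-0.3,0],
  [0,0,0,0,0,-0.5,0],
])

```text
clock: 16.08
position: [0.5727, 0.0212, 0.3129]
tcp_rot: [0.0, 0.999, -0.042, -0.001]
contact_force: [0.3, -0.8, -0.5]
grip_width: 0.0854
gripper_force: 0.0
```

Emit:
arm_command([
  [0,0,0,0,0,-0.1,0],
  [0,0,0,-0.25,0,-0.2,0],
  [0,0,0,-0.45,0,-0.2,0],
  [0,0,0,-0.45,0,-0.2,0],
])

```text
clock: 16.58
position: [0.4573, 0.0312, 0.3631]
tcp_rot: [0.0, 0.999, -0.042, 0.0]
contact_force: [0.8, 0.9, 0.3]
grip_width: 0.0853
gripper_force: 0.0
```

Run:
```python
from h import *
s=monitor.state();print(s["position"],s["clock"],s["contact_force"])
w=optics.get_image("wrist")[:,:,::-1];t=optics.get_image("scene")[:,:,::-1]
cv2.imwrite("pics/w6.png",w)
cv2.imwrite("pics/m6.png",np.hstack([cv2.resize(w,(400,300)),cv2.resize(t[195:345,225:425],(400,300),interpolation=2)]))
```

```text
[0.45726721 0.03115332 0.36307513] 16.575 [0.77259289 0.86396396 0.29851821]
```

View pics/m6.png

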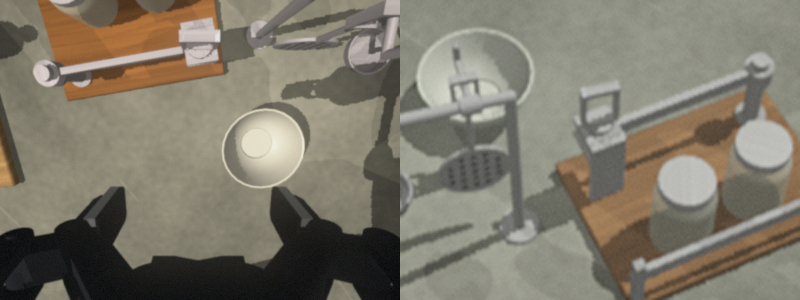

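The pin's head sits flat on the fork, the bar is shut, and the jars, skimmer, ladle and bowl stand where they were. Handing in.

```bash
python3 -c "
from plant import order
print(order.hand_in())"
```

```text
the job is handed in; nothing more can be done
None
```

The job is handed in: the bar is shut home in the fork and the pin is pushed down through it with its head flat on the fork; everything I could see in the last pictures was undisturbed, the sauce bottle was out of view but never near the arm, and it took about 17 s of the 72 s.

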